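Carving tools back in the tool tray

TASK

The carving is done: lay the three carving tools (fishtail chisel, flat chisel and spoon gouge) back in the wooden tool tray, each on its own painted outline, handle on handle and blade pointing the way the outline's blade points, lying flat. Set them down rather than dropping them. The screwdriver and the putty knife do not belong in the tray: leave them where they lie on the grey board.

Things in the scene. Friction and masses are not known exactly. Their poses are not given: they have to be found in the camera images.
- fishtail_chisel: Carving chisel whose blade flares like a fish tail, from 9 mm at the ferrule to 32 mm at the tip. Pale wooden octagonal handle 72 mm long, 28 mm wide and high; steel 14 mm up. Lies flat on its handle, 90 g, balanced there. Origin: underside of the handle, mid-length; x to the blade tip (104 mm off), z up. Starts on the 4 mm thick grey board.
- flat_chisel: Carving chisel with a plain straight blade, 14 mm wide all along. Pale wooden octagonal handle 72 mm long, 28 mm wide and high; steel 14 mm up. Lies flat on its handle, 90 g, balanced there. Origin: underside of the handle, mid-length; x to the blade tip (104 mm off), z up. Starts on the 4 mm thick grey board.
- spoon_gouge: Carving gouge with a thin 6 mm shank that ends in a round bowl 23 mm across. Pale wooden octagonal handle 72 mm long, 28 mm wide and high; steel 14 mm up. Lies flat on its handle, 90 g, balanced there. Origin: underside of the handle, mid-length; x to the blade tip (104 mm off), z up. Starts on the 4 mm thick grey board.
- screwdriver: Screwdriver, not a carving tool: thin 6 mm round shank with a tiny 7 mm flat tip, no bowl. Pale wooden octagonal handle 72 mm long, 28 mm wide and high; steel 14 mm up. Lies flat on its handle, 90 g, balanced there. Origin: underside of the handle, mid-length; x to the blade tip (104 mm off), z up. On the 4 mm thick grey board.
- putty_knife: Putty knife, not a carving tool: 12 mm neck, then an oblong blade 38 mm wide and 40 mm long with square corners. Pale wooden octagonal handle 72 mm long, 28 mm wide and high; steel 14 mm up. Lies flat on its handle, 90 g, balanced there. Origin: underside of the handle, mid-length; x to the blade tip (104 mm off), z up. On the 4 mm thick grey board.
- fishtail_place: Fixed plywood compartment of the tool tray with the dark painted outline of the fishtail chisel (flared blade). Origin: underside, below the outline's handle middle; x to its blade tip, z up; spans x -50..118, y -48..48 mm. A tool in place has its origin 3 mm up (7 mm over the bench). Rims 11 mm, tray walls 12 mm over the bench, but 40 mm at the handle end, 52 to 60 mm behind the origin.
- flat_place: Fixed plywood compartment of the tool tray with the dark painted outline of the flat chisel (straight blade). Origin: underside, below the outline's handle middle; x to its blade tip, z up; spans x -50..118, y -48..48 mm. A tool in place has its origin 3 mm up (7 mm over the bench). Rims 11 mm, tray walls 12 mm over the bench, but 40 mm at the handle end, 52 to 60 mm behind the origin.
- spoon_place: Fixed plywood compartment of the tool tray with the dark painted outline of the spoon gouge (thin shank, round bowl). Origin: underside, below the outline's handle middle; x to its blade tip, z up; spans x -50..118, y -48..48 mm. A tool in place has its origin 3 mm up (7 mm over the bench). Rims 11 mm, tray walls 12 mm over the bench, but 40 mm at the handle end, 52 to 60 mm behind the origin.

How it is judged:
At the end, for the whole second after the job is handed in: Each carving tool rests flat and still in its own compartment: handle middle within 15 mm of the outline's, direction within 0.2 rad, tilt under 0.12 rad, within 5 mm of the floor; screwdriver and putty knife within 30 mm of their starts (horizontal distance between fishtail_chisel and fishtail_place below 0.015 m and angle between the x axis of fishtail_chisel and the x axis of fishtail_place, either way round below 0.2 rad and angle between each of fishtail_chisel, flat_chisel, spoon_gouge's own z axis and vertical below 0.12 rad and z of fishtail_chisel in the frame of fishtail_place below 0.008 m and linear speed of each of fishtail_chisel, flat_chisel, spoon_gouge below 0.02 m/s and horizontal distance between flat_chisel and flat_place below 0.015 m and angle between the x axis of flat_chisel and the x axis of flat_place, either way round below 0.2 rad and z of flat_chisel in the frame of flat_place below 0.008 m and horizontal distance between spoon_gouge and spoon_place below 0.015 m and angle between the x axis of spoon_gouge and the x axis of spoon_place, either way round below 0.2 rad and z of spoon_gouge in the frame of spoon_place below 0.008 m and distance of each of screwdriver, putty_knife from where it was at the start of the episode below 0.03 m); the robot touches nothing.
It fails at once if a carving tool is dropped: more than 50 mm above the bench with nothing touching it ((height (world z) of fishtail_chisel above 0.05 m and contact force between fishtail_chisel and anything else below 0.001 N) or (height (world z) of flat_chisel above 0.05 m and contact force between flat_chisel and anything else below 0.001 N) or (height (world z) of spoon_gouge above 0.05 m and contact force between spoon_gouge and anything else below 0.001 N)).
It fails at once if the screwdriver or putty knife is shifted more than 30 mm (distance of any of screwdriver, putty_knife from where it was at the start of the episode above 0.03 m).
It also fails if it takes over 80 s, if anything falls off the work surface, if the arm or the gripper's body presses on something with over 40 N, if the wrist force passes 120 N, or if a joint passes its speed limit or range.

ROBOT

A 6-joint arm with a two-finger parallel gripper is mounted at the origin on the work surface. World frame = base frame: x ahead of the robot, y to its left, z up, the work surface at z = 0. Lengths are in m, angles in rad, forces in N, time in s.
With the tool pointing down it reaches from about 0.275 to 0.825 m from the base axis. Payload 5.2 kg.
Tool frame: the origin (TCP) lies on the centre line of the jaws, within the pads' length; the fingertips stand 8 mm ahead of it and the grasp point (between the pads) lies 11 mm behind it; z points along the fingers, y is the line along which they close (so a half turn about z gives the same grasp; the last joint's range is limited). The gripper opens to 93 mm and grips with 3 to 60 N. Pads are 15 mm wide; open, the fingers measure 128 mm over their backs; the gripper's body (75 mm by 188 mm) begins 65 mm behind the grasp point.
Start: joints at [1.057, 0.259, 1.535, -0, 1.348, -0.203], TCP at [0.168, 0.524, 0.227] pointing down, gripper open.
Joint ranges: [-3.14, 3.14], [-0.91, 2.08], [0.19, 2.58], [-1.22, 4.36], [0.22, 2.71], [-3.12, 3.12]. Speed limits (rad/s): [2.57, 2.57, 3.14, 3.14, 3.14, 3.14].

INTERFACE

Orientations are given as a 3x3 rotation matrix whose columns are the frame's x, y, z axes.
In Python, from workcell import ctrl gives the robot as it stands. The module is installed in compiled form; this text tells all that it offers.
- The arm moves only by the tool arm_command, never from a script. Its argument "targets" is a list of rows, each an object of numbers: "dx", "dy", "dz": the shift along the world's x, y, z in units of 0.025 m (1.0 is 0.025 m); "rx", "ry", "rz": the turn, a rotation vector about the world's x, y, z in units of pi/2 rad (1.0 is pi/2 rad). A call has 1 to 20 rows; each row shifts and turns the commanded pose from where the row before left it; what a row does not reach is not made up. A row lasts 1/8 s, in which the tool goes at most 62.5 mm and 10.7 degrees, less where a joint would pass 70% of its speed; a pose out of reach is approached as far as the arm can. A call with a number of a shift or a turn outside -1 to 1 is refused whole. A call with a gripper value outside its range is refused whole. "gripper" is the opening, from -1 (shut) to 1 (fully open), set as the call begins (left out, the last holds). The fingers move at their own pace and stop on an object; "grip_force" is the grip in N (left out, the last holds). Time passes only in rows, so rows that do not move let the fingers close. It gives the time, the measured TCP pose, the force, the opening and the grip force at its end, in the units of the state.
- ctrl.state(): the state, without advancing time (a new reading comes with each control period).
- ctrl.capture(name): name is "scene" or "side" or "wrist"; returns a dict with "color" (480x640x3 uint8, red, green, blue), "mtx" (3x3 intrinsics, pixels), "R" (3x3) and "t" (3): a world point X has camera coordinates R X + t. Camera axes: x right, y down, z forward; pixel columns grow to the right and rows downward; lengths in m; the calibration is good to about 2 mm. A picture is of the moment at which its call begins. There is no depth.
- ctrl.job_done(): hands the job in; it is judged then, once.
The state is a dict: "time_s": time; "qpos": joint angles; "joint_vel": joint speeds; "tau": joint torques, N m; "eef_pos": TCP position; "tool_rot": TCP orientation; "contact_force": force on the tool from outside, world axes, zero at the start; "ft_torque": the same for the moment, N m; "gripper_width": finger opening in m; "gripper_force": force on a finger pad.
Only numpy, scipy, OpenCV 4.12 (cv2) and the standard library are available. Lean on these libraries where they do the work, as an engineer would, in place of code of your own. Each camera call takes 0.05 s, during which the arm holds its last target. There are 200 camera calls.

## Working session

There is one attempt and no reset: what is moved stays moved. The work goes in short steps, Python scripts to look and compute and a tool call to move; the robot and the scene stay as the last step left them, time stands still between calls to the robot, and variables do not carry over. Pictures are saved under pics/ and viewed, at most 14 in all, crops included, and the job is handed in when it is done.

Besides the shell and the picture viewer there is one more tool, called after "Call:" as name([rows], argument=value, ...), one row to a line, values as JSON. arm_command: Moves the arm, as the interface text tells. Shifts and turns lie within -1 to 1; 1 stands for 0.025 m of shift or pi/2 rad of turn. Its arguments: {"type":"object","properties":{"targets":{"type":"array"},"gripper":{"type":"number"},"grip_force":{"type":"number"}},"required":["targets"]}

```bash
mkdir -p pics
cat > h.py <<'E'
import numpy as np, cv2, pickle
from workcell import ctrl
def cap(n,f):
    c=ctrl.capture(n); pickle.dump(c,open(f'pics/{f}.pkl','wb')); cv2.imwrite(f'pics/{f}.png',c['color'][:,:,::-1]); return c
def ld(f): return pickle.load(open(f'pics/{f}.pkl','rb'))
def w(c,u,v,z):
    d=c['R'].T@np.linalg.solve(c['mtx'],[u,v,1]); o=-c['R'].T@c['t']; return o+d*(z-o[2])/d[2]
def p(c,X):
    q=c['mtx']@(c['R']@np.array(X)+c['t']); return q[:2]/q[2]
E
python3 - <<'E'
from h import *
for n in['scene','side']:
    c=cap(n,n+'0'); print(n,-c['R'].T@c['t'],c['R'][2],c['mtx'][0,0])
s=ctrl.state(); print(s['time_s'],s['eef_pos'],s['tool_rot'],s['gripper_width'])
E
```

```text
scene [0.91667732 0.55754648 0.75445541] [-0.36125783 -0.60266559 -0.71153845] 614.1529414800576
side [ 0.1714962  -0.7649824   0.62027264] [ 0.37304819  0.73113185 -0.57121035] 536.048264080582
0.1 [0.16791782 0.52324078 0.22590839] [[-9.52103725e-01  3.05774186e-01 -8.02598203e-04]
 [ 3.05775057e-01  9.52102742e-01 -1.40829371e-03]
 [ 3.33536087e-04 -1.58625620e-03 -9.99998686e-01]] 0.09327033205119835
```

View pics/scene0.png

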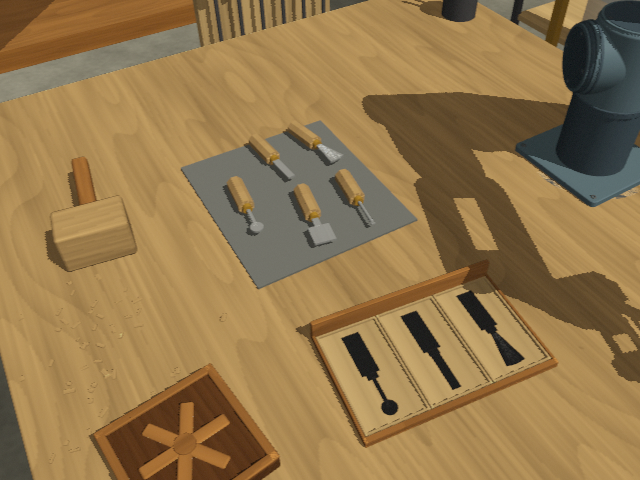

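View pics/side0.png

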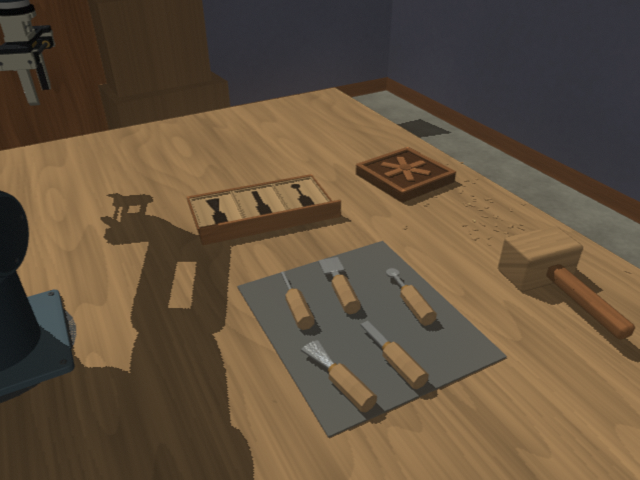

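The scene picture shows the board tools: spoon gouge (240,193), flat chisel (265,150), fishtail (305,137), putty knife (308,205) and screwdriver (350,188). The tray outlines run spoon, flat, fishtail from left to right, with blades toward the camera. The side view agrees. Next I'll enlarge both areas.

Run:
```python
from h import *
def crop(f,x,y,wd,hg,s,o):
    im=cv2.imread(f'pics/{f}.png')[y:y+hg,x:x+wd]; im=cv2.resize(im,None,fx=s,fy=s,interpolation=cv2.INTER_CUBIC)
    for k in range(0,wd,20): cv2.putText(im,str(x+k),(k*s,8),0,.3,(0,0,255)); cv2.line(im,(k*s,8),(k*s,14),(0,0,255))
    for k in range(0,hg,20): cv2.putText(im,str(y+k),(0,k*s+4),0,.3,(0,0,255)); cv2.line(im,(20,k*s),(26,k*s),(0,0,255))
    cv2.imwrite(f'pics/{o}.png',im)
crop('scene0',220,115,160,120,5,'c1'); crop('scene0',300,255,260,195,3,'c2')
```

```text
(no output)
```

View pics/c1.png

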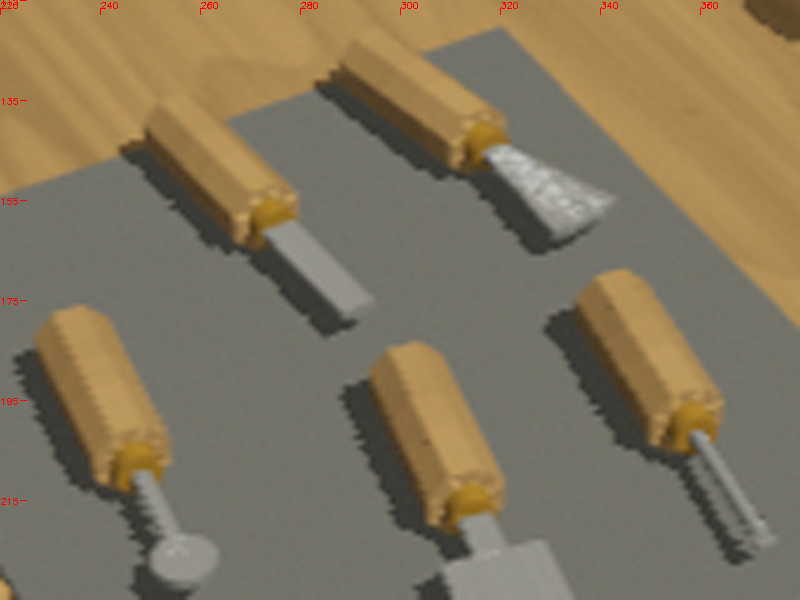

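View pics/c2.png

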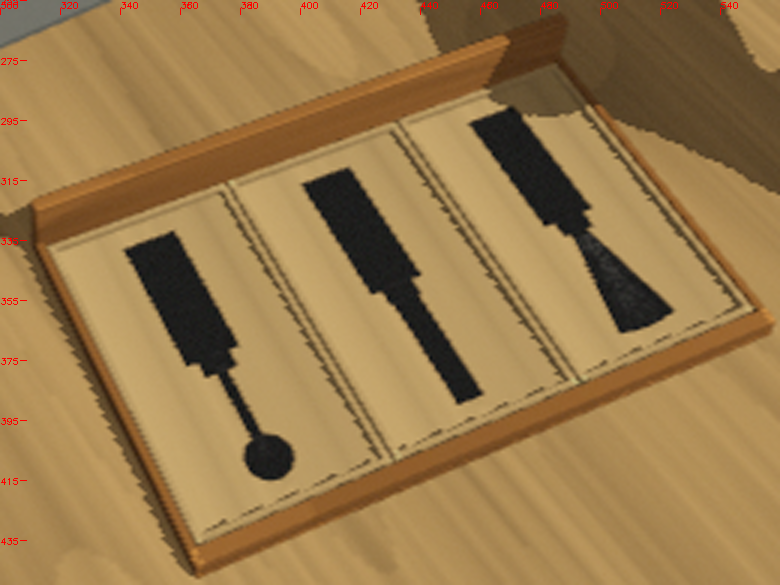

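Both crops are clear: the handle corners and tips can be read from the tools and from the outlines. I'll fit poses to these readings.

```bash
cat > fit.py <<'E'
from h import *
from scipy.optimize import minimize
def hull(c,q,z0,S=5):
    x,y,a=q; e=np.array([np.cos(a),np.sin(a),0]); n=np.array([-e[1],e[0],0]); t=14*np.tan(np.pi/8)
    o=[(14,t),(t,14),(-t,14),(-14,t),(-14,-t),(-t,-14),(t,-14),(14,-t)]
    P=[np.array([x,y,z0+.014])+e*s*.036+n*u/1e3+np.array([0,0,v/1e3]) for s in(-1,1) for u,v in o]
    return np.array([p(c,X) for X in P]), e
def fit(c,poly,tip,td,z0=.004):
    poly=np.array(poly,np.float32); poly=cv2.convexHull(poly); t=w(c,*tip,z0+.014); m=w(c,*poly[:,0].mean(0),z0+.014)
    d=t-m; a=np.arctan2(d[1],d[0])
    def cost(q):
        h,e=hull(c,q,z0); h=cv2.convexHull(h.astype(np.float32)); I=cv2.intersectConvexConvex(h,poly)[0]
        iou=I/(cv2.contourArea(h)+cv2.contourArea(poly)-I)
        tp=p(c,np.array([q[0],q[1],z0+.014])+td*e)
        return 1-iou+.003*np.sum((tp-tip)**2)
    r=minimize(cost,[*(t[:2]-td*np.array([np.cos(a),np.sin(a)])),a],method='Nelder-Mead',options=dict(initial_simplex=np.array([[t[0]-td*np.cos(a),t[1]-td*np.sin(a),a]]*4)+np.vstack([np.zeros(3),np.diag([.005,.005,.1])]),xatol=1e-5,fatol=1e-6))
    return r.x,r.fun
E
python3 - <<'E'
from fit import *
c=ld('scene0'); s=ld('side0')
A=lambda L:[(x/5+220,y/5+115) for x,y in L]; B=lambda L:np.array([(x/3+300,y/3+255) for x,y in L])
T={'spoon':([(35,340),(55,310),(80,306),(105,315),(168,430),(170,450),(160,468),(125,490),(100,485),(95,470)],(185,558),.0925),
'flat':([(148,130),(148,115),(163,103),(190,105),(295,190),(298,208),(285,235),(255,248),(235,238)],(356,310),.104),
'fish':([(340,75),(342,62),(358,38),(378,40),(500,103),(508,122),(500,150),(465,172),(450,160)],(586,218),.104)}
im=cv2.imread('pics/side0.png'); 
for k,(P,t,d) in T.items():
    q,f=fit(c,A(P),np.array(A([t])[0]),d); t0=w(c,*A([t])[0],.018); print(k,q.round(4),f,'tip-origin px side',p(s,[q[0],q[1],.018]).round(), 'tip xy',t0[:2].round(4), 'scale',np.hypot(*(t0[:2]-q[:2])),d)
    h=cv2.convexHull(hull(s,q,.004)[0].astype(np.float32)); cv2.polylines(im,[np.int32(h*16)],1,(0,0,255),1,shift=4)
O={'spoon':([(124,250),(173,233),(238,347),(188,366)],(269,457)),'flat':([(303,184),(350,169),(420,273),(372,293)],(470,397)),'fish':([(471,124),(515,108),(592,210),(546,227)],(649,323))}
for k,(P,t) in O.items():
    X=np.array([w(c,u,v,.007)[:2] for u,v in B(P)]); t=w(c,*B([t])[0],.007)[:2]; m=X.mean(0); e=X[2:].mean(0)-X[:2].mean(0); d=t-m
    print('out',k,m.round(4),'len',np.hypot(*e).round(4),'wid',np.hypot(*(X[0]-X[1])).round(4),'yaw',np.arctan2(e[1],e[0]).round(3),np.arctan2(d[1],d[0]).round(3),'tipdist',np.hypot(*d).round(4))
cv2.imwrite('pics/side_fit.png',cv2.resize(im[230:430,230:470],None,fx=2.5,fy=2.5))
E
```

```text
spoon [ 0.6333 -0.2422  1.4323] 0.07114319344774657 tip-origin px side [416. 304.] tip xy [ 0.6452 -0.1514] scale 0.09157146388281986 0.0925
flat [ 0.536  -0.3406  1.5934] 0.19633626010696242 tip-origin px side [403. 364.] tip xy [ 0.5328 -0.2364] scale 0.10432502336460321 0.104
fish [ 0.4457 -0.3401  1.7145] 0.15466227032175583 tip-origin px side [350. 386.] tip xy [ 0.4314 -0.2383] scale 0.10277186578645676 0.104
out spoon [0.6305 0.1501] len 0.071 wid 0.0262 yaw 1.445 1.443 tipdist 0.0918
out flat [0.5327 0.1627] len 0.0698 wid 0.0263 yaw 1.438 1.436 tipdist 0.1024
out fish [0.4361 0.1766] len 0.0709 wid 0.0266 yaw 1.43 1.44 tipdist 0.1016
```

View pics/side_fit.png

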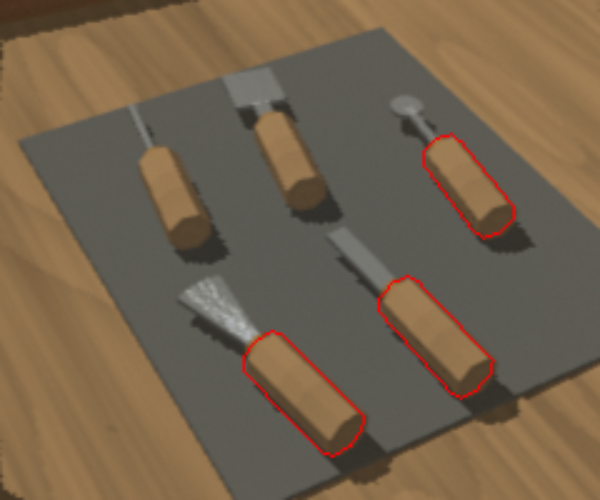

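The fit is good: the red outlines computed from the scene view sit on the handles in the side view, and the outline lengths are about 71 mm (72 expected). I'll do the spoon gouge first.

Call:
arm_command([
  {"dx":0.58,"dy":-0.956,"rz":-0.028},
  {"dx":0.58,"dy":-0.956,"rz":-0.028},
  {"dx":0.58,"dy":-0.956,"rz":-0.028},
  {"dx":0.58,"dy":-0.956,"rz":-0.028},
  {"dx":0.58,"dy":-0.956,"rz":-0.028},
  {"dx":0.58,"dy":-0.956,"rz":-0.028},
  {"dx":0.58,"dy":-0.956,"rz":-0.028},
  {"dx":0.58,"dy":-0.956,"rz":-0.028},
  {"dx":0.58,"dy":-0.956,"rz":-0.028},
  {"dx":0.58,"dy":-0.956,"rz":-0.028},
  {"dx":0.58,"dy":-0.956,"rz":-0.028},
  {"dx":0.58,"dy":-0.956,"rz":-0.028},
  {"dx":0.58,"dy":-0.956,"rz":-0.028},
  {"dx":0.58,"dy":-0.956,"rz":-0.028},
  {"dx":0.58,"dy":-0.956,"rz":-0.028},
  {"dx":0.58,"dy":-0.956,"rz":-0.028},
], gripper=0.1, grip_force=25)

```text
validation failed for argument at $.ta...
```

Call:
arm_command([
  {"dx":0.58,"dy":-0.956,"dz":-0.25,"rz":-0.028},
  {"dx":0.58,"dy":-0.956,"dz":-0.25,"rz":-0.028},
  {"dx":0.58,"dy":-0.956,"dz":-0.25,"rz":-0.028},
  {"dx":0.58,"dy":-0.956,"dz":-0.25,"rz":-0.028},
  {"dx":0.58,"dy":-0.956,"dz":-0.25,"rz":-0.028},
  {"dx":0.58,"dy":-0.956,"dz":-0.25,"rz":-0.028},
  {"dx":0.58,"dy":-0.956,"dz":-0.25,"rz":-0.028},
  {"dx":0.58,"dy":-0.956,"dz":-0.25,"rz":-0.028},
  {"dx":0.58,"dy":-0.956,"dz":-0.25,"rz":-0.028},
  {"dx":0.58,"dy":-0.956,"dz":-0.25,"rz":-0.028},
  {"dx":0.58,"dy":-0.956,"dz":-0.25,"rz":-0.028},
  {"dx":0.58,"dy":-0.956,"dz":-0.25,"rz":-0.028},
  {"dx":0.58,"dy":-0.956,"dz":-0.25,"rz":-0.028},
  {"dx":0.58,"dy":-0.956,"dz":-0.25,"rz":-0.028},
  {"dx":0.58,"dy":-0.956,"dz":-0.25,"rz":-0.028},
  {"dx":0.58,"dy":-0.956,"dz":-0.25,"rz":-0.028},
  {},
  {},
])

```text
validation failed for argument at $.ta...
```

```bash
cat > st.py <<'E'
from h import *
def st():
    s=ctrl.state(); R=s['tool_rot']; print('t',s['time_s'],'pos',np.round(s['eef_pos'],4),'yaw_y',np.arctan2(R[1,1],R[0,1]).round(4),'zax',R[:,2].round(3),'wid',round(s['gripper_width'],4),'F',np.round(s['contact_force'],1),s['gripper_force'],'q6',s['qpos'][5])
if __name__=='__main__': st()
E
python3 -c "
from st import *
st(); cap('wrist','w1')"
```

```text
t 0.1 pos [0.1679 0.5232 0.2259] yaw_y 1.26 zax [-0.001 -0.001 -1.   ] wid 0.0933 F [ 0.4  0.1 -0. ] 0.0 q6 -0.20281112375761645
```

View pics/w1.png

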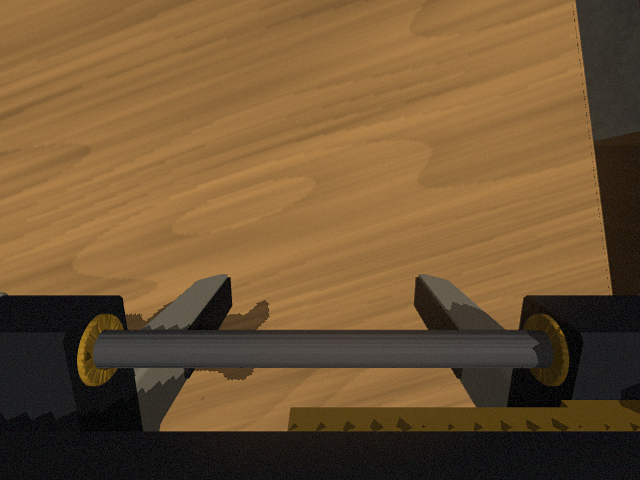

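Both calls were refused, and the wrist view shows only bare bench from the start pose. The rows may need all six keys, so I'll test that with one row.

Call:
arm_command([
  {"dx":0.58,"dy":-0.95,"dz":0,"rx":0,"ry":0,"rz":-0.028},
], gripper=0.1, grip_force=25)

```text
time_s: 0.28
eef_pos: [0.1821, 0.5003, 0.2261]
tool_rot: [[-0.938, 0.346, -0.001], [0.346, 0.938, -0.0], [0.001, -0.0, -1.0]]
contact_force: [-0.4, 0.6, -0.2]
gripper_width: 0.087
gripper_force: 0.0
```

Call:
arm_command([
  {"dx":0.6,"dy":-0.99,"dz":0,"rx":0,"ry":0,"rz":-0.029},
  {"dx":0.6,"dy":-0.99,"dz":0,"rx":0,"ry":0,"rz":-0.029},
  {"dx":0.6,"dy":-0.99,"dz":0,"rx":0,"ry":0,"rz":-0.029},
  {"dx":0.6,"dy":-0.99,"dz":0,"rx":0,"ry":0,"rz":-0.029},
  {"dx":0.6,"dy":-0.99,"dz":0,"rx":0,"ry":0,"rz":-0.029},
  {"dx":0.6,"dy":-0.99,"dz":0,"rx":0,"ry":0,"rz":-0.029},
  {"dx":0.6,"dy":-0.99,"dz":0,"rx":0,"ry":0,"rz":-0.029},
  {"dx":0.6,"dy":-0.99,"dz":0,"rx":0,"ry":0,"rz":-0.029},
  {"dx":0.6,"dy":-0.99,"dz":0,"rx":0,"ry":0,"rz":-0.029},
  {"dx":0.6,"dy":-0.99,"dz":0,"rx":0,"ry":0,"rz":-0.029},
  {"dx":0.6,"dy":-0.99,"dz":0,"rx":0,"ry":0,"rz":-0.029},
  {"dx":0.6,"dy":-0.99,"dz":0,"rx":0,"ry":0,"rz":-0.029},
  {"dx":0.6,"dy":-0.99,"dz":0,"rx":0,"ry":0,"rz":-0.029},
  {"dx":0.6,"dy":-0.99,"dz":0,"rx":0,"ry":0,"rz":-0.029},
  {"dx":0.6,"dy":-0.99,"dz":0,"rx":0,"ry":0,"rz":-0.029},
])

```text
time_s: 2.15
eef_pos: [0.4079, 0.1278, 0.2265]
tool_rot: [[-0.507, 0.862, -0.0], [0.862, 0.507, 0.0], [0.0, -0.0, -1.0]]
contact_force: [0.3, 0.3, 0.6]
gripper_width: 0.0511
gripper_force: 0.0
```

Call:
arm_command([
  {"dx":0.6,"dy":-0.99,"dz":-0.28,"rx":0,"ry":0,"rz":-0.029},
  {"dx":0.6,"dy":-0.99,"dz":-0.28,"rx":0,"ry":0,"rz":-0.029},
  {"dx":0.6,"dy":-0.99,"dz":-0.28,"rx":0,"ry":0,"rz":-0.029},
  {"dx":0.6,"dy":-0.99,"dz":-0.28,"rx":0,"ry":0,"rz":-0.029},
  {"dx":0.6,"dy":-0.99,"dz":-0.28,"rx":0,"ry":0,"rz":-0.029},
  {"dx":0.6,"dy":-0.99,"dz":-0.28,"rx":0,"ry":0,"rz":-0.029},
  {"dx":0.6,"dy":-0.99,"dz":-0.28,"rx":0,"ry":0,"rz":-0.029},
  {"dx":0.6,"dy":-0.99,"dz":-0.28,"rx":0,"ry":0,"rz":-0.029},
  {"dx":0.6,"dy":-0.99,"dz":-0.28,"rx":0,"ry":0,"rz":-0.029},
  {"dx":0.6,"dy":-0.99,"dz":-0.28,"rx":0,"ry":0,"rz":-0.029},
  {"dx":0.6,"dy":-0.99,"dz":-0.28,"rx":0,"ry":0,"rz":-0.029},
  {"dx":0.6,"dy":-0.99,"dz":-0.28,"rx":0,"ry":0,"rz":-0.029},
  {"dx":0.6,"dy":-0.99,"dz":-0.28,"rx":0,"ry":0,"rz":-0.029},
  {"dx":0.6,"dy":-0.99,"dz":-0.28,"rx":0,"ry":0,"rz":-0.029},
  {"dx":0.6,"dy":-0.99,"dz":-0.28,"rx":0,"ry":0,"rz":-0.029},
  {"dx":0,"dy":0,"dz":0,"rx":0,"ry":0,"rz":0},
  {"dx":0,"dy":0,"dz":0,"rx":0,"ry":0,"rz":0},
])

```text
time_s: 4.28
eef_pos: [0.6322, -0.2421, 0.1212]
tool_rot: [[0.15, 0.989, -0.001], [0.989, -0.15, 0.001], [0.001, -0.001, -1.0]]
contact_force: [-0.3, 0.3, 0.3]
gripper_width: 0.0512
gripper_force: 0.0
```

Run:
```python
from st import *
from fit import hull
st(); c=cap('wrist','w2'); im=cv2.imread('pics/w2.png')
for q in[(.6333,-.2422,1.4323),(.536,-.3406,1.5934)]:
    h=cv2.convexHull(hull(c,q,.004)[0].astype(np.float32)); cv2.polylines(im,[np.int32(h*16)],1,(0,0,255),1,cv2.LINE_AA,4)
cv2.imwrite('pics/w2f.png',im)
```

```text
t 4.275 pos [ 0.6322 -0.2421  0.1212] yaw_y -0.1503 zax [-0.001  0.001 -1.   ] wid 0.0512 F [-0.3  0.3  0.3] 0.0 q6 -0.38010225749739684
```

View pics/w2f.png

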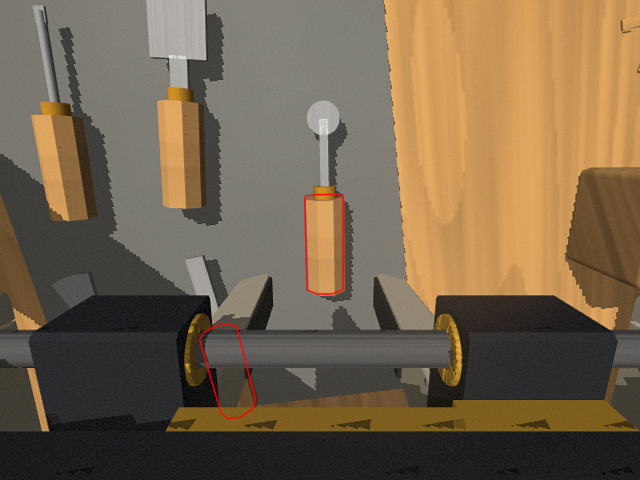

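The wrist view shows the spoon gouge handle at (324,245), within the predicted outline and centred between the fingers. I'll descend and grasp.

Call:
arm_command([
  {"dx":0.04,"dy":0,"dz":-0.9,"rx":0,"ry":0,"rz":0.007},
  {"dx":0,"dy":0,"dz":-0.9,"rx":0,"ry":0,"rz":0},
  {"dx":0,"dy":0,"dz":-0.9,"rx":0,"ry":0,"rz":0},
  {"dx":0,"dy":0,"dz":-0.9,"rx":0,"ry":0,"rz":0},
  {"dx":0,"dy":0,"dz":-0.6,"rx":0,"ry":0,"rz":0},
  {"dx":0,"dy":0,"dz":0,"rx":0,"ry":0,"rz":0},
])

```text
time_s: 5.08
eef_pos: [0.6329, -0.2416, 0.0158]
tool_rot: [[0.138, 0.99, -0.002], [0.99, -0.138, 0.001], [0.001, -0.002, -1.0]]
contact_force: [-0.3, -0.6, -0.0]
gripper_width: 0.0512
gripper_force: 0.0
```

Call:
arm_command([
  {"dx":0,"dy":0,"dz":0,"rx":0,"ry":0,"rz":0},
  {"dx":0,"dy":0,"dz":0,"rx":0,"ry":0,"rz":0},
  {"dx":0,"dy":0,"dz":0,"rx":0,"ry":0,"rz":0},
  {"dx":0,"dy":0,"dz":0,"rx":0,"ry":0,"rz":0},
  {"dx":0,"dy":0,"dz":0,"rx":0,"ry":0,"rz":0},
  {"dx":0,"dy":0,"dz":0,"rx":0,"ry":0,"rz":0},
], gripper=-1, grip_force=25)

```text
time_s: 5.82
eef_pos: [0.6342, -0.2429, 0.0175]
tool_rot: [[0.139, 0.99, 0.001], [0.99, -0.139, -0.001], [-0.001, 0.001, -1.0]]
contact_force: [-0.7, 0.1, 5.4]
gripper_width: 0.0278
gripper_force: 25.0
```

Call:
arm_command([
  {"dx":0,"dy":0,"dz":0.4,"rx":0,"ry":0,"rz":0},
  {"dx":0,"dy":0,"dz":0.8,"rx":0,"ry":0,"rz":0},
  {"dx":0,"dy":0,"dz":0.8,"rx":0,"ry":0,"rz":0},
  {"dx":0,"dy":0,"dz":0.8,"rx":0,"ry":0,"rz":0},
  {"dx":0,"dy":0,"dz":0.8,"rx":0,"ry":0,"rz":0},
])

```text
time_s: 6.45
eef_pos: [0.6338, -0.2427, 0.1086]
tool_rot: [[0.139, 0.99, 0.001], [0.99, -0.139, -0.001], [-0.0, 0.001, -1.0]]
contact_force: [0.0, -0.5, -0.7]
gripper_width: 0.0278
gripper_force: 25.0
```

Call:
arm_command([
  {"dx":0,"dy":0.5,"dz":0,"rx":0,"ry":0,"rz":0},
  {"dx":0,"dy":0.9,"dz":0,"rx":0,"ry":0,"rz":0},
  {"dx":0,"dy":0.9,"dz":0,"rx":0,"ry":0,"rz":0},
  {"dx":0,"dy":0.9,"dz":0,"rx":0,"ry":0,"rz":0},
  {"dx":0,"dy":0.9,"dz":0,"rx":0,"ry":0,"rz":0},
  {"dx":0,"dy":0.9,"dz":0,"rx":0,"ry":0,"rz":0},
  {"dx":0,"dy":0.9,"dz":0,"rx":0,"ry":0,"rz":0},
  {"dx":0,"dy":0.9,"dz":0,"rx":0,"ry":0,"rz":0},
  {"dx":0,"dy":0.9,"dz":0,"rx":0,"ry":0,"rz":0},
  {"dx":0,"dy":0.9,"dz":0,"rx":0,"ry":0,"rz":0},
  {"dx":0,"dy":0.9,"dz":0,"rx":0,"ry":0,"rz":0},
  {"dx":0,"dy":0.9,"dz":0,"rx":0,"ry":0,"rz":0},
  {"dx":0,"dy":0.9,"dz":0,"rx":0,"ry":0,"rz":0},
  {"dx":0,"dy":0.9,"dz":0,"rx":0,"ry":0,"rz":0},
  {"dx":0,"dy":0.9,"dz":0,"rx":0,"ry":0,"rz":0},
  {"dx":-0.1,"dy":0.9,"dz":0,"rx":0,"ry":0,"rz":0.004},
  {"dx":0,"dy":0.9,"dz":0,"rx":0,"ry":0,"rz":0},
  {"dx":0,"dy":0.8,"dz":0,"rx":0,"ry":0,"rz":0},
  {"dx":0,"dy":0,"dz":0,"rx":0,"ry":0,"rz":0},
  {"dx":0,"dy":0,"dz":0,"rx":0,"ry":0,"rz":0},
])

```text
time_s: 8.95
eef_pos: [0.6312, 0.1496, 0.1066]
tool_rot: [[0.133, 0.991, -0.0], [0.991, -0.133, -0.0], [-0.001, -0.0, -1.0]]
contact_force: [0.5, -0.7, -1.1]
gripper_width: 0.0279
gripper_force: 25.0
```

Run:
```python
from st import *
st(); c=cap('scene','s1'); im=cv2.imread('pics/s1.png'); 
d=cap('side','d1'); i2=cv2.imread('pics/d1.png')
cv2.imwrite('pics/s1c.png',np.hstack([cv2.resize(im[200:440,260:500],(400,400)),cv2.resize(i2[60:260,180:380],(400,400))]))
```

```text
t 8.95 pos [0.6312 0.1496 0.1066] yaw_y -0.1331 zax [-0. -0. -1.] wid 0.0279 F [ 0.5 -0.7 -1.1] 24.970241168048233 q6 0.19464246652806025
```

View pics/s1c.png

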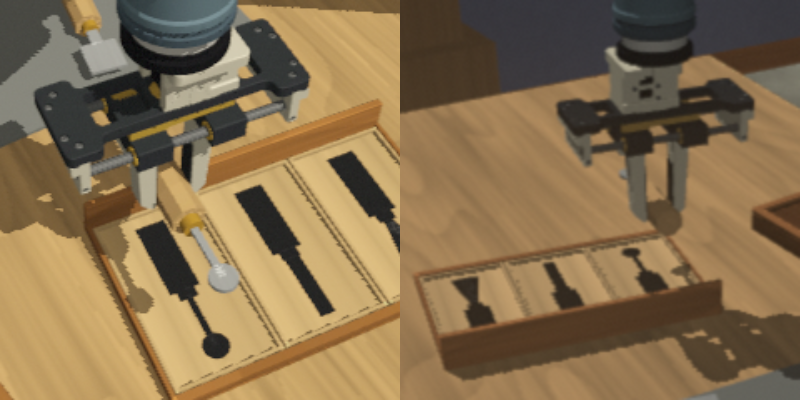

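The tool hangs level, above and parallel to its outline. Setting it down.

Call:
arm_command([
  {"dx":0,"dy":0,"dz":-0.8,"rx":0,"ry":0,"rz":0},
  {"dx":0,"dy":0,"dz":-0.8,"rx":0,"ry":0,"rz":0},
  {"dx":0,"dy":0,"dz":-0.8,"rx":0,"ry":0,"rz":0},
  {"dx":0,"dy":0,"dz":-0.6,"rx":0,"ry":0,"rz":0},
  {"dx":0,"dy":0,"dz":-0.3,"rx":0,"ry":0,"rz":0},
  {"dx":0,"dy":0,"dz":-0.12,"rx":0,"ry":0,"rz":0},
  {"dx":0,"dy":0,"dz":-0.04,"rx":0,"ry":0,"rz":0},
  {"dx":0,"dy":0,"dz":0,"rx":0,"ry":0,"rz":0},
])

```text
time_s: 10.05
eef_pos: [0.6316, 0.15, 0.0208]
tool_rot: [[0.133, 0.991, 0.001], [0.991, -0.133, 0.0], [0.0, 0.001, -1.0]]
contact_force: [-0.2, -0.4, -1.4]
gripper_width: 0.0279
gripper_force: 25.0
```

Call:
arm_command([
  {"dx":0,"dy":0,"dz":-0.04,"rx":0,"ry":0,"rz":0},
  {"dx":0,"dy":0,"dz":-0.03,"rx":0,"ry":0,"rz":0},
  {"dx":0,"dy":0,"dz":0,"rx":0,"ry":0,"rz":0},
])

```text
time_s: 10.42
eef_pos: [0.6317, 0.15, 0.0205]
tool_rot: [[0.133, 0.991, 0.002], [0.991, -0.133, 0.0], [0.0, 0.002, -1.0]]
contact_force: [-3.2, -0.3, 9.1]
gripper_width: 0.0278
gripper_force: 25.0
```

Contact at TCP z 0.0205, as expected. I'll release, lift and go to the flat chisel.

Call:
arm_command([
  {"dx":0,"dy":0,"dz":0.02,"rx":0,"ry":0,"rz":0},
  {"dx":0,"dy":0,"dz":0,"rx":0,"ry":0,"rz":0},
  {"dx":0,"dy":0,"dz":0,"rx":0,"ry":0,"rz":0},
  {"dx":0,"dy":0,"dz":0,"rx":0,"ry":0,"rz":0},
  {"dx":0,"dy":0,"dz":0,"rx":0,"ry":0,"rz":0},
  {"dx":0,"dy":0,"dz":0.5,"rx":0,"ry":0,"rz":0},
  {"dx":0,"dy":0,"dz":0.9,"rx":0,"ry":0,"rz":0},
  {"dx":0,"dy":0,"dz":0.9,"rx":0,"ry":0,"rz":0},
  {"dx":0,"dy":0,"dz":0.9,"rx":0,"ry":0,"rz":0},
  {"dx":0,"dy":0,"dz":0.8,"rx":0,"ry":0,"rz":0},
], gripper=0.05)

```text
time_s: 11.68
eef_pos: [0.6315, 0.15, 0.1209]
tool_rot: [[0.133, 0.991, 0.002], [0.991, -0.133, 0.0], [0.0, 0.002, -1.0]]
contact_force: [0.1, -1.0, 0.1]
gripper_width: 0.0489
gripper_force: 0.0
```

Call:
arm_command([
  {"dx":-0.19,"dy":-0.98,"dz":0,"rx":0,"ry":0,"rz":0.005},
  {"dx":-0.19,"dy":-0.98,"dz":0,"rx":0,"ry":0,"rz":0.005},
  {"dx":-0.19,"dy":-0.98,"dz":0,"rx":0,"ry":0,"rz":0.005},
  {"dx":-0.19,"dy":-0.98,"dz":0,"rx":0,"ry":0,"rz":0.005},
  {"dx":-0.19,"dy":-0.98,"dz":0,"rx":0,"ry":0,"rz":0.005},
  {"dx":-0.19,"dy":-0.98,"dz":0,"rx":0,"ry":0,"rz":0.005},
  {"dx":-0.19,"dy":-0.98,"dz":0,"rx":0,"ry":0,"rz":0.005},
  {"dx":-0.19,"dy":-0.98,"dz":0,"rx":0,"ry":0,"rz":0.005},
  {"dx":-0.19,"dy":-0.98,"dz":0,"rx":0,"ry":0,"rz":0.005},
  {"dx":-0.19,"dy":-0.98,"dz":0,"rx":0,"ry":0,"rz":0.005},
  {"dx":-0.19,"dy":-0.98,"dz":0,"rx":0,"ry":0,"rz":0.005},
  {"dx":-0.19,"dy":-0.98,"dz":0,"rx":0,"ry":0,"rz":0.005},
  {"dx":-0.19,"dy":-0.98,"dz":0,"rx":0,"ry":0,"rz":0.005},
  {"dx":-0.19,"dy":-0.98,"dz":0,"rx":0,"ry":0,"rz":0.005},
  {"dx":-0.19,"dy":-0.98,"dz":0,"rx":0,"ry":0,"rz":0.005},
  {"dx":-0.19,"dy":-0.98,"dz":0,"rx":0,"ry":0,"rz":0.005},
  {"dx":-0.19,"dy":-0.98,"dz":0,"rx":0,"ry":0,"rz":0.005},
  {"dx":-0.19,"dy":-0.98,"dz":0,"rx":0,"ry":0,"rz":0.005},
  {"dx":-0.19,"dy":-0.98,"dz":0,"rx":0,"ry":0,"rz":0.005},
  {"dx":-0.19,"dy":-0.98,"dz":0,"rx":0,"ry":0,"rz":0.005},
])

```text
time_s: 14.18
eef_pos: [0.5362, -0.341, 0.12]
tool_rot: [[-0.024, 1.0, 0.001], [1.0, 0.024, -0.001], [-0.001, 0.001, -1.0]]
contact_force: [0.0, -0.3, -0.6]
gripper_width: 0.0491
gripper_force: 0.0
```

Call:
arm_command([
  {"dx":0,"dy":0,"dz":0,"rx":0,"ry":0,"rz":0},
  {"dx":0,"dy":0,"dz":0,"rx":0,"ry":0,"rz":0},
])

```text
time_s: 14.42
eef_pos: [0.5363, -0.3394, 0.1193]
tool_rot: [[-0.023, 1.0, 0.0], [1.0, 0.023, 0.0], [0.0, 0.0, -1.0]]
contact_force: [-0.7, 0.4, -0.3]
gripper_width: 0.0489
gripper_force: 0.0
```

```bash
cat > chk.py <<'E'
import sys
from st import *
from fit import hull
def chk(n,qs):
    st(); c=cap('wrist',n); im=cv2.imread(f'pics/{n}.png')
    for q in qs:
        h=cv2.convexHull(hull(c,q,.004)[0].astype(np.float32)); cv2.polylines(im,[np.int32(h*16)],1,(0,0,255),1,cv2.LINE_AA,4)
    sc=cap('scene',n+'s'); i2=cv2.imread(f'pics/{n}s.png')[260:450,300:560]
    cv2.imwrite(f'pics/{n}f.png',np.hstack([cv2.resize(im[100:420,150:550],(400,320)),cv2.resize(i2,(400,320))]))
E
python3 -c "
from chk import *
chk('w3',[(.536,-.3406,1.5934),(.4457,-.3401,1.7145)])"
```

```text
t 14.425 pos [ 0.5363 -0.3394  0.1193] yaw_y 0.0235 zax [ 0.  0. -1.] wid 0.0489 F [-0.7  0.4 -0.3] 0.0 q6 -0.7637065403414339
```

View pics/w3f.png

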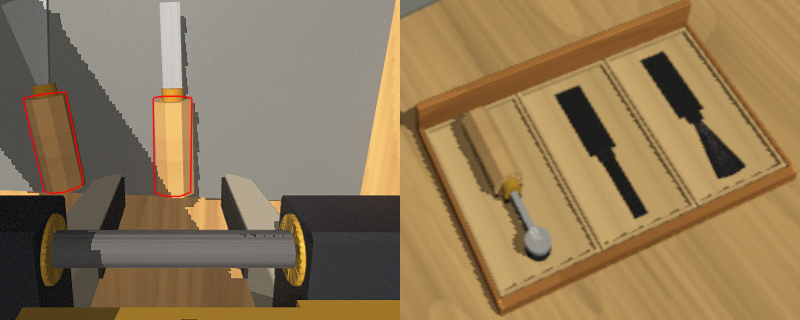

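The spoon gouge covers its outline. The flat chisel (175,150 in the left crop) is centred between the fingers. Descend and grasp.

Call:
arm_command([
  {"dx":0,"dy":-0.03,"dz":-0.9,"rx":0,"ry":0,"rz":0},
  {"dx":0,"dy":0,"dz":-0.9,"rx":0,"ry":0,"rz":0},
  {"dx":0,"dy":0,"dz":-0.9,"rx":0,"ry":0,"rz":0},
  {"dx":0,"dy":0,"dz":-0.9,"rx":0,"ry":0,"rz":0},
  {"dx":0,"dy":0,"dz":-0.5,"rx":0,"ry":0,"rz":0},
  {"dx":0,"dy":0,"dz":0,"rx":0,"ry":0,"rz":0},
])

```text
time_s: 15.28
eef_pos: [0.5359, -0.3399, 0.0157]
tool_rot: [[-0.024, 1.0, -0.001], [1.0, 0.024, 0.001], [0.001, -0.001, -1.0]]
contact_force: [0.3, -0.8, -0.4]
gripper_width: 0.0487
gripper_force: 0.0
```

Call:
arm_command([
  {"dx":0,"dy":0,"dz":0,"rx":0,"ry":0,"rz":0},
  {"dx":0,"dy":0,"dz":0,"rx":0,"ry":0,"rz":0},
  {"dx":0,"dy":0,"dz":0,"rx":0,"ry":0,"rz":0},
  {"dx":0,"dy":0,"dz":0,"rx":0,"ry":0,"rz":0},
  {"dx":0,"dy":0,"dz":0,"rx":0,"ry":0,"rz":0},
  {"dx":0,"dy":0,"dz":0,"rx":0,"ry":0,"rz":0},
], gripper=-1, grip_force=25)

```text
time_s: 16.02
eef_pos: [0.5367, -0.3413, 0.0173]
tool_rot: [[-0.024, 1.0, 0.001], [1.0, 0.024, -0.001], [-0.001, 0.001, -1.0]]
contact_force: [-1.2, 0.5, 5.3]
gripper_width: 0.0275
gripper_force: 24.8
```

Call:
arm_command([
  {"dx":0,"dy":0,"dz":0.4,"rx":0,"ry":0,"rz":0},
  {"dx":0,"dy":0,"dz":0.8,"rx":0,"ry":0,"rz":0},
  {"dx":0,"dy":0,"dz":0.8,"rx":0,"ry":0,"rz":0},
  {"dx":0,"dy":0,"dz":0.8,"rx":0,"ry":0,"rz":0},
  {"dx":0,"dy":0,"dz":0.8,"rx":0,"ry":0,"rz":0},
])

```text
time_s: 16.65
eef_pos: [0.5358, -0.3406, 0.1071]
tool_rot: [[-0.024, 1.0, -0.001], [1.0, 0.024, 0.0], [0.0, -0.001, -1.0]]
contact_force: [0.4, -0.7, -1.1]
gripper_width: 0.0277
gripper_force: 24.9
```

Call:
arm_command([
  {"dx":0,"dy":0.5,"dz":0,"rx":0,"ry":0,"rz":0},
  {"dx":0,"dy":0.97,"dz":0,"rx":0,"ry":0,"rz":-0.007},
  {"dx":0,"dy":0.97,"dz":0,"rx":0,"ry":0,"rz":-0.007},
  {"dx":0,"dy":0.97,"dz":0,"rx":0,"ry":0,"rz":-0.007},
  {"dx":0,"dy":0.97,"dz":0,"rx":0,"ry":0,"rz":-0.007},
  {"dx":0,"dy":0.97,"dz":0,"rx":0,"ry":0,"rz":-0.007},
  {"dx":0,"dy":0.97,"dz":0,"rx":0,"ry":0,"rz":-0.007},
  {"dx":0,"dy":0.97,"dz":0,"rx":0,"ry":0,"rz":-0.007},
  {"dx":0,"dy":0.97,"dz":0,"rx":0,"ry":0,"rz":-0.007},
  {"dx":0,"dy":0.97,"dz":0,"rx":0,"ry":0,"rz":-0.007},
  {"dx":0,"dy":0.97,"dz":0,"rx":0,"ry":0,"rz":-0.007},
  {"dx":0,"dy":0.97,"dz":0,"rx":0,"ry":0,"rz":-0.007},
  {"dx":0,"dy":0.97,"dz":0,"rx":0,"ry":0,"rz":-0.007},
  {"dx":0,"dy":0.97,"dz":0,"rx":0,"ry":0,"rz":-0.007},
  {"dx":0,"dy":0.97,"dz":0,"rx":0,"ry":0,"rz":-0.007},
  {"dx":0,"dy":0.97,"dz":0,"rx":0,"ry":0,"rz":0},
  {"dx":0,"dy":0.97,"dz":0,"rx":0,"ry":0,"rz":0},
  {"dx":0,"dy":0.97,"dz":0,"rx":0,"ry":0,"rz":0},
  {"dx":0,"dy":0.97,"dz":0,"rx":0,"ry":0,"rz":0},
  {"dx":0,"dy":0.97,"dz":0,"rx":0,"ry":0,"rz":0},
])

```text
time_s: 19.15
eef_pos: [0.5346, 0.1337, 0.1052]
tool_rot: [[0.129, 0.992, -0.002], [0.992, -0.129, 0.0], [-0.0, -0.002, -1.0]]
contact_force: [-0.0, 0.3, 0.2]
gripper_width: 0.0279
gripper_force: 24.9
```

Call:
arm_command([
  {"dx":-0.13,"dy":0.8,"dz":0,"rx":0,"ry":0,"rz":0},
  {"dx":0,"dy":0.41,"dz":0,"rx":0,"ry":0,"rz":0},
  {"dx":0,"dy":0,"dz":0,"rx":0,"ry":0,"rz":0},
  {"dx":0,"dy":0,"dz":-0.8,"rx":0,"ry":0,"rz":0},
  {"dx":0,"dy":0,"dz":-0.8,"rx":0,"ry":0,"rz":0},
  {"dx":0,"dy":0,"dz":0,"rx":0,"ry":0,"rz":0},
])

```text
time_s: 19.9
eef_pos: [0.5317, 0.1617, 0.065]
tool_rot: [[0.131, 0.991, -0.004], [0.991, -0.131, -0.001], [-0.001, -0.003, -1.0]]
contact_force: [0.6, -0.3, -1.3]
gripper_width: 0.0277
gripper_force: 24.9
```

Call:
arm_command([
  {"dx":0.03,"dy":0.03,"dz":-0.8,"rx":0,"ry":0,"rz":0},
  {"dx":0,"dy":0,"dz":-0.6,"rx":0,"ry":0,"rz":0},
  {"dx":0,"dy":0,"dz":-0.25,"rx":0,"ry":0,"rz":0},
  {"dx":0,"dy":0,"dz":-0.1,"rx":0,"ry":0,"rz":0},
  {"dx":0,"dy":0,"dz":-0.05,"rx":0,"ry":0,"rz":0},
  {"dx":0,"dy":0,"dz":0,"rx":0,"ry":0,"rz":0},
])

```text
time_s: 20.65
eef_pos: [0.5339, 0.1635, 0.0218]
tool_rot: [[0.13, 0.992, 0.001], [0.992, -0.13, 0.0], [0.0, 0.001, -1.0]]
contact_force: [-0.4, -0.1, -1.1]
gripper_width: 0.0273
gripper_force: 24.9
```

Call:
arm_command([
  {"dx":-0.03,"dy":0,"dz":-0.04,"rx":0,"ry":0,"rz":0},
  {"dx":0,"dy":0,"dz":-0.04,"rx":0,"ry":0,"rz":0},
  {"dx":0,"dy":0,"dz":0,"rx":0,"ry":0,"rz":0},
])

```text
time_s: 21.02
eef_pos: [0.533, 0.1635, 0.0203]
tool_rot: [[0.13, 0.992, 0.001], [0.992, -0.13, 0.0], [0.0, 0.001, -1.0]]
contact_force: [-2.2, -0.5, 5.8]
gripper_width: 0.0278
gripper_force: 24.9
```

Call:
arm_command([
  {"dx":0,"dy":0,"dz":0.02,"rx":0,"ry":0,"rz":0},
  {"dx":0,"dy":0,"dz":0,"rx":0,"ry":0,"rz":0},
  {"dx":0,"dy":0,"dz":0,"rx":0,"ry":0,"rz":0},
  {"dx":0,"dy":0,"dz":0,"rx":0,"ry":0,"rz":0},
  {"dx":0,"dy":0,"dz":0,"rx":0,"ry":0,"rz":0},
  {"dx":0,"dy":0,"dz":0.5,"rx":0,"ry":0,"rz":0},
  {"dx":0,"dy":0,"dz":0.9,"rx":0,"ry":0,"rz":0},
  {"dx":0,"dy":0,"dz":0.9,"rx":0,"ry":0,"rz":0},
  {"dx":0,"dy":0,"dz":0.9,"rx":0,"ry":0,"rz":0},
  {"dx":0,"dy":0,"dz":0.8,"rx":0,"ry":0,"rz":0},
], gripper=0.05)

```text
time_s: 22.28
eef_pos: [0.5333, 0.1634, 0.1218]
tool_rot: [[0.13, 0.992, 0.001], [0.992, -0.13, 0.0], [0.0, 0.001, -1.0]]
contact_force: [-0.1, 0.1, -0.9]
gripper_width: 0.0488
gripper_force: 0.0
```

Call:
arm_command([
  {"dx":-0.17,"dy":-0.98,"dz":0,"rx":0,"ry":0,"rz":0.0087},
  {"dx":-0.17,"dy":-0.98,"dz":0,"rx":0,"ry":0,"rz":0.0087},
  {"dx":-0.17,"dy":-0.98,"dz":0,"rx":0,"ry":0,"rz":0.0087},
  {"dx":-0.17,"dy":-0.98,"dz":0,"rx":0,"ry":0,"rz":0.0087},
  {"dx":-0.17,"dy":-0.98,"dz":0,"rx":0,"ry":0,"rz":0.0087},
  {"dx":-0.17,"dy":-0.98,"dz":0,"rx":0,"ry":0,"rz":0.0087},
  {"dx":-0.17,"dy":-0.98,"dz":0,"rx":0,"ry":0,"rz":0.0087},
  {"dx":-0.17,"dy":-0.98,"dz":0,"rx":0,"ry":0,"rz":0.0087},
  {"dx":-0.17,"dy":-0.98,"dz":0,"rx":0,"ry":0,"rz":0.0087},
  {"dx":-0.17,"dy":-0.98,"dz":0,"rx":0,"ry":0,"rz":0.0087},
  {"dx":-0.17,"dy":-0.98,"dz":0,"rx":0,"ry":0,"rz":0.0087},
  {"dx":-0.17,"dy":-0.98,"dz":0,"rx":0,"ry":0,"rz":0.0087},
  {"dx":-0.17,"dy":-0.98,"dz":0,"rx":0,"ry":0,"rz":0.0087},
  {"dx":-0.17,"dy":-0.98,"dz":0,"rx":0,"ry":0,"rz":0.0087},
  {"dx":-0.17,"dy":-0.98,"dz":0,"rx":0,"ry":0,"rz":0.0087},
  {"dx":-0.17,"dy":-0.98,"dz":0,"rx":0,"ry":0,"rz":0.0087},
  {"dx":-0.17,"dy":-0.98,"dz":0,"rx":0,"ry":0,"rz":0.0087},
  {"dx":-0.17,"dy":-0.98,"dz":0,"rx":0,"ry":0,"rz":0.0087},
  {"dx":-0.17,"dy":-0.98,"dz":0,"rx":0,"ry":0,"rz":0.0087},
  {"dx":-0.17,"dy":-0.98,"dz":0,"rx":0,"ry":0,"rz":0.0087},
])

```text
time_s: 24.78
eef_pos: [0.4479, -0.3276, 0.1209]
tool_rot: [[-0.143, 0.99, 0.001], [0.99, 0.143, -0.001], [-0.001, 0.001, -1.0]]
contact_force: [0.5, -0.3, -0.4]
gripper_width: 0.0486
gripper_force: 0.0
```

Call:
arm_command([
  {"dx":-0.09,"dy":-0.5,"dz":0,"rx":0,"ry":0,"rz":0},
  {"dx":0,"dy":0,"dz":0,"rx":0,"ry":0,"rz":0},
  {"dx":0,"dy":0,"dz":0,"rx":0,"ry":0,"rz":0},
])

```text
time_s: 25.15
eef_pos: [0.4457, -0.3382, 0.12]
tool_rot: [[-0.143, 0.99, -0.0], [0.99, 0.143, 0.001], [0.001, -0.0, -1.0]]
contact_force: [0.4, 1.2, -0.6]
gripper_width: 0.0486
gripper_force: 0.0
```

```bash
python3 -c "
from chk import *
chk('w4',[(.4457,-.3401,1.7145)])"
```

```text
t 25.15 pos [ 0.4457 -0.3382  0.12  ] yaw_y 0.1433 zax [-0.     0.001 -1.   ] wid 0.0486 F [ 0.4  1.2 -0.6] 0.0 q6 -0.9921310072473363
```

View pics/w4f.png

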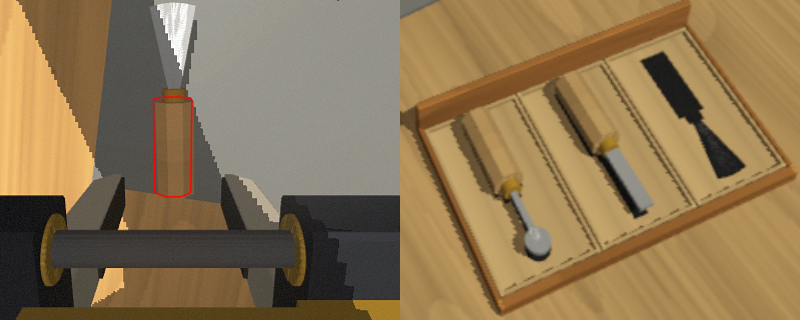

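The flat chisel covers its outline. The fishtail chisel (172,145 in the left crop) is centred.

Call:
arm_command([
  {"dx":0,"dy":-0.06,"dz":-0.9,"rx":0,"ry":0,"rz":0},
  {"dx":0,"dy":0,"dz":-0.9,"rx":0,"ry":0,"rz":0},
  {"dx":0,"dy":0,"dz":-0.9,"rx":0,"ry":0,"rz":0},
  {"dx":0,"dy":0,"dz":-0.9,"rx":0,"ry":0,"rz":0},
  {"dx":0,"dy":0,"dz":-0.55,"rx":0,"ry":0,"rz":0},
  {"dx":0,"dy":0,"dz":0,"rx":0,"ry":0,"rz":0},
])

```text
time_s: 26.0
eef_pos: [0.4453, -0.3396, 0.0153]
tool_rot: [[-0.143, 0.99, -0.001], [0.99, 0.143, 0.002], [0.002, -0.001, -1.0]]
contact_force: [0.6, -0.7, -0.4]
gripper_width: 0.0487
gripper_force: 0.0
```

Call:
arm_command([
  {"dx":0,"dy":0,"dz":0,"rx":0,"ry":0,"rz":0},
  {"dx":0,"dy":0,"dz":0,"rx":0,"ry":0,"rz":0},
  {"dx":0,"dy":0,"dz":0,"rx":0,"ry":0,"rz":0},
  {"dx":0,"dy":0,"dz":0,"rx":0,"ry":0,"rz":0},
  {"dx":0,"dy":0,"dz":0,"rx":0,"ry":0,"rz":0},
  {"dx":0,"dy":0,"dz":0,"rx":0,"ry":0,"rz":0},
], gripper=-1, grip_force=25)

```text
time_s: 26.75
eef_pos: [0.4462, -0.3411, 0.017]
tool_rot: [[-0.143, 0.99, 0.001], [0.99, 0.143, -0.001], [-0.001, 0.001, -1.0]]
contact_force: [1.0, 0.5, 5.0]
gripper_width: 0.0278
gripper_force: 25.0
```

Call:
arm_command([
  {"dx":0,"dy":0,"dz":0.4,"rx":0,"ry":0,"rz":0},
  {"dx":0,"dy":0,"dz":0.8,"rx":0,"ry":0,"rz":0},
  {"dx":0,"dy":0,"dz":0.8,"rx":0,"ry":0,"rz":0},
  {"dx":0,"dy":0,"dz":0.8,"rx":0,"ry":0,"rz":0},
  {"dx":0,"dy":0,"dz":0.8,"rx":0,"ry":0,"rz":0},
])

```text
time_s: 27.38
eef_pos: [0.4453, -0.3403, 0.1069]
tool_rot: [[-0.143, 0.99, -0.001], [0.99, 0.143, 0.001], [0.001, -0.001, -1.0]]
contact_force: [-1.1, 0.0, -0.1]
gripper_width: 0.0277
gripper_force: 25.0
```

Call:
arm_command([
  {"dx":0,"dy":0.5,"dz":0,"rx":0,"ry":0,"rz":0},
  {"dx":-0.02,"dy":0.98,"dz":0,"rx":0,"ry":0,"rz":-0.0092},
  {"dx":-0.02,"dy":0.98,"dz":0,"rx":0,"ry":0,"rz":-0.0092},
  {"dx":-0.02,"dy":0.98,"dz":0,"rx":0,"ry":0,"rz":-0.0092},
  {"dx":-0.02,"dy":0.98,"dz":0,"rx":0,"ry":0,"rz":-0.0092},
  {"dx":-0.02,"dy":0.98,"dz":0,"rx":0,"ry":0,"rz":-0.0092},
  {"dx":-0.02,"dy":0.98,"dz":0,"rx":0,"ry":0,"rz":-0.0092},
  {"dx":-0.02,"dy":0.98,"dz":0,"rx":0,"ry":0,"rz":-0.0092},
  {"dx":-0.02,"dy":0.98,"dz":0,"rx":0,"ry":0,"rz":-0.0092},
  {"dx":-0.02,"dy":0.98,"dz":0,"rx":0,"ry":0,"rz":-0.0092},
  {"dx":-0.02,"dy":0.98,"dz":0,"rx":0,"ry":0,"rz":-0.0092},
  {"dx":-0.02,"dy":0.98,"dz":0,"rx":0,"ry":0,"rz":-0.0092},
  {"dx":-0.02,"dy":0.98,"dz":0,"rx":0,"ry":0,"rz":-0.0092},
  {"dx":-0.02,"dy":0.98,"dz":0,"rx":0,"ry":0,"rz":-0.0092},
  {"dx":-0.02,"dy":0.98,"dz":0,"rx":0,"ry":0,"rz":-0.0092},
  {"dx":-0.02,"dy":0.98,"dz":0,"rx":0,"ry":0,"rz":-0.0092},
  {"dx":-0.02,"dy":0.98,"dz":0,"rx":0,"ry":0,"rz":-0.0092},
  {"dx":-0.02,"dy":0.98,"dz":0,"rx":0,"ry":0,"rz":-0.0092},
  {"dx":-0.02,"dy":0.98,"dz":0,"rx":0,"ry":0,"rz":-0.0092},
  {"dx":-0.02,"dy":0.98,"dz":0,"rx":0,"ry":0,"rz":-0.0092},
])

```text
time_s: 29.88
eef_pos: [0.4345, 0.1386, 0.1051]
tool_rot: [[0.131, 0.991, -0.002], [0.991, -0.131, -0.0], [-0.0, -0.002, -1.0]]
contact_force: [0.1, 1.2, -0.8]
gripper_width: 0.0277
gripper_force: 25.0
```

Call:
arm_command([
  {"dx":0,"dy":0.9,"dz":0,"rx":0,"ry":0,"rz":0},
  {"dx":0,"dy":0.66,"dz":0,"rx":0,"ry":0,"rz":0},
  {"dx":0,"dy":0,"dz":0,"rx":0,"ry":0,"rz":0},
  {"dx":0,"dy":0,"dz":-0.8,"rx":0,"ry":0,"rz":0},
  {"dx":0,"dy":0,"dz":-0.8,"rx":0,"ry":0,"rz":0},
  {"dx":0,"dy":0,"dz":0,"rx":0,"ry":0,"rz":0},
])

```text
time_s: 30.62
eef_pos: [0.4347, 0.1755, 0.0649]
tool_rot: [[0.132, 0.991, -0.004], [0.991, -0.132, -0.001], [-0.001, -0.004, -1.0]]
contact_force: [-0.5, -0.3, -1.7]
gripper_width: 0.0278
gripper_force: 25.0
```

Call:
arm_command([
  {"dx":0.04,"dy":0.02,"dz":-0.8,"rx":0,"ry":0,"rz":0},
  {"dx":0,"dy":0,"dz":-0.6,"rx":0,"ry":0,"rz":0},
  {"dx":0,"dy":0,"dz":-0.25,"rx":0,"ry":0,"rz":0},
  {"dx":0,"dy":0,"dz":-0.1,"rx":0,"ry":0,"rz":0},
  {"dx":0,"dy":0,"dz":-0.05,"rx":0,"ry":0,"rz":0},
  {"dx":0,"dy":0,"dz":-0.03,"rx":0,"ry":0,"rz":0},
  {"dx":0,"dy":0,"dz":-0.03,"rx":0,"ry":0,"rz":0},
  {"dx":0,"dy":0,"dz":0,"rx":0,"ry":0,"rz":0},
])

```text
time_s: 31.62
eef_pos: [0.4374, 0.177, 0.02]
tool_rot: [[0.131, 0.991, 0.001], [0.991, -0.131, 0.0], [0.0, 0.001, -1.0]]
contact_force: [0.1, 0.6, 2.2]
gripper_width: 0.0274
gripper_force: 25.0
```

Light contact (2 N). Release, back off upward and check.

Call:
arm_command([
  {"dx":0,"dy":0,"dz":0,"rx":0,"ry":0,"rz":0},
  {"dx":0,"dy":0,"dz":0,"rx":0,"ry":0,"rz":0},
  {"dx":0,"dy":0,"dz":0,"rx":0,"ry":0,"rz":0},
  {"dx":0,"dy":0,"dz":0,"rx":0,"ry":0,"rz":0},
  {"dx":0,"dy":0,"dz":0,"rx":0,"ry":0,"rz":0},
  {"dx":0,"dy":0,"dz":0.5,"rx":0,"ry":0,"rz":0},
  {"dx":0,"dy":0,"dz":0.9,"rx":0,"ry":0,"rz":0},
  {"dx":0,"dy":0,"dz":0.9,"rx":0,"ry":0,"rz":0},
  {"dx":0,"dy":0,"dz":0.9,"rx":0,"ry":0,"rz":0},
  {"dx":0,"dy":0,"dz":0.9,"rx":0,"ry":0,"rz":0},
  {"dx":0,"dy":-0.5,"dz":0.9,"rx":0,"ry":0,"rz":0},
  {"dx":0,"dy":-0.9,"dz":0.9,"rx":0,"ry":0,"rz":0},
  {"dx":0,"dy":-0.9,"dz":0.9,"rx":0,"ry":0,"rz":0},
  {"dx":0,"dy":-0.9,"dz":0.5,"rx":0,"ry":0,"rz":0},
  {"dx":0,"dy":-0.9,"dz":0,"rx":0,"ry":0,"rz":0},
  {"dx":0,"dy":-0.9,"dz":0,"rx":0,"ry":0,"rz":0},
  {"dx":0,"dy":-0.9,"dz":0,"rx":0,"ry":0,"rz":0},
  {"dx":0,"dy":0,"dz":0,"rx":0,"ry":0,"rz":0},
  {"dx":0,"dy":0,"dz":0,"rx":0,"ry":0,"rz":0},
], gripper=0.05)

```text
time_s: 34.0
eef_pos: [0.4371, 0.0298, 0.2026]
tool_rot: [[0.132, 0.991, 0.0], [0.991, -0.132, 0.0], [0.0, 0.0, -1.0]]
contact_force: [0.4, 1.3, 0.2]
gripper_width: 0.0489
gripper_force: 0.0
```

Run:
```python
from st import *
from fit import hull
st(); c=cap('scene','s9'); im=cv2.imread('pics/s9.png')
for q in[(.6305,.1501,1.439),(.5327,.1627,1.439),(.4361,.1766,1.439)]:
    h=cv2.convexHull(hull(c,q,.007)[0].astype(np.float32)); cv2.polylines(im,[np.int32(h*16)],1,(0,0,255),1,cv2.LINE_AA,4)
cv2.imwrite('pics/s9f.png',cv2.resize(im[110:450,160:600],(776,600)))
```

```text
t 34.0 pos [0.4371 0.0298 0.2026] yaw_y -0.1319 zax [ 0.  0. -1.] wid 0.0489 F [0.4 1.3 0.2] 0.0 q6 -0.056119791276244356
```

View pics/s9f.png

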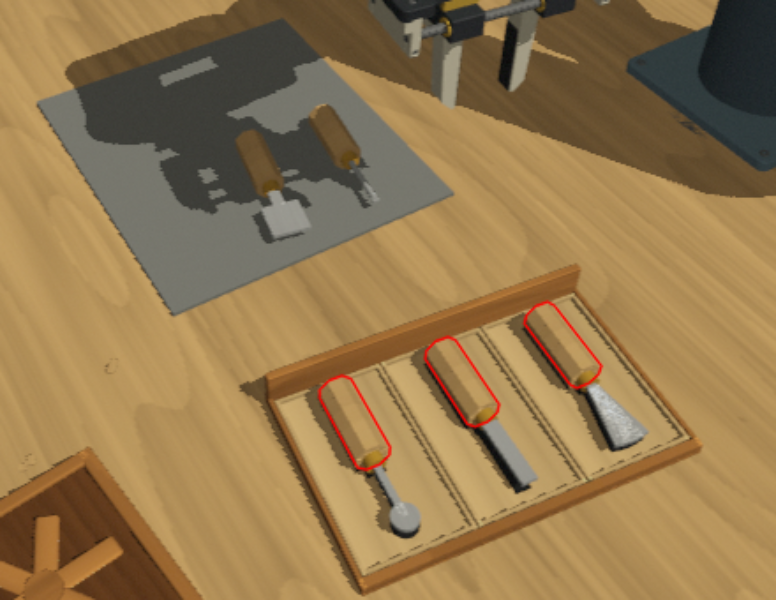

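All three tools match the ideal handle outlines drawn in red, the screwdriver and putty knife haven't moved, and the arm is clear. Handing in.

```bash
python3 -c "
from workcell import ctrl
print(ctrl.job_done())"
```

```text
the job is handed in; nothing more can be done
None
```

The three carving tools lie flat on their own outlines in the tray, the screwdriver and putty knife are where they started, and the job is handed in at about 34 s; no verdict was returned.

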